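Fill the docked canister, unlatch it and lift it off

ROBOT

A 6-joint arm with a two-finger parallel gripper is mounted at the origin on a cart in front of the work surface, level with it; the furniture and walls round the work are solid. World frame = base frame: x ahead of the robot, y to its left, z up, the work surface at z = 0. Lengths are in mm, angles in rad, forces in N, time in s.
With the tool pointing down it reaches from about 275 to 750 mm from the base axis. Payload 10.2 kg.
Tool frame: the origin (TCP) lies on the front face of the gripper's body, between the roots of the fingers; the fingertips stand 73 mm ahead of it and the grasp point (between the pads) lies 54 mm ahead of it; z points along the fingers, y is the line along which they close (so a half turn about z gives the same grasp; the last joint's range is limited). The gripper opens to 85 mm and grips with 20 to 120 N. Pads are 22 mm wide; open, the fingers measure 114 mm over their backs; the gripper's body (76 mm by 85 mm) begins 54 mm behind the grasp point. The pads swing forward as they close: fully open they stand 13 mm farther back than shut.
Start: joints at [-1.477, 0.313, 1.498, -0, 1.331, -0.223], TCP at [163.539, -498.885, 303.894] pointing down, gripper open.
Joint ranges: [-2.94, 2.94], [-0.97, 2.17], [0.19, 2.56], [-1.23, 4.37], [0.02, 3.11], [-2.88, 2.88]. Speed limits (rad/s): [2.39, 2.39, 3.01, 3.14, 3.14, 3.14].

INTERFACE

Orientations are given as a unit quaternion [w, x, y, z].
In Python, from rig import * gives the robot as it stands.
- The arm moves only by the tool step_arm, never from a script. Its argument "plan" is a list of rows, each an object with "offset": the shift along the tool's x, y, z in cm, a list of three; "rot": the turn, a rotation vector about the tool's x, y, z in degrees, a list of three; "gripper": the finger opening in cm, from 0 to 8.54. In form: [{"offset": [x, y, z], "rot": [wx, wy, wz], "gripper": gripper}, ...]. A call has 1 to 12 rows; each row is the pose to reach, as a shift and turn from the pose commanded when the call began, along the tool's axes at that moment; what a row does not reach only later rows make up. A row lasts 1/10 s, in which the tool goes at most 50 mm and 8.59 degrees, less where a joint would pass 70% of its speed; a pose out of reach is approached as far as the arm can. A call with a gripper value outside its range is refused whole. The fingers move at their own pace and stop on an object; "squeeze" is the grip in N (left out, the last holds). Time passes only in rows, so rows that repeat a pose let the fingers close. It gives the time, the measured TCP pose, the force, the opening and the grip force at its end, in the units of the state.
- sense(): the state, without advancing time (a new reading comes with each control period).
- capture(name): name is "scene" or "top" or "wrist"; returns a dict with "color" (420x560x3 uint8, red, green, blue), "depth" (420x560 float32, mm along the optical axis (not along the pixel's ray), 0 where there is no reading), "vertical_fov" (degrees; the focal length in pixels is half the picture's height over the tangent of half this angle, whatever the lens; pixels are square), "cx", "cy" (the principal point, pixels), "k1" (the pictures are not rectified: a ray, as slopes to the right and down, at radius r is drawn at 1 + k1 r^2 times it, then the intrinsics apply), "rvec" (rotation vector, rad) and "tvec" (3), from world to camera coordinates, as OpenCV has them; the wrist camera has in their place "mount" (4x4, takes a point from camera to tool coordinates, whose origin is the TCP and whose axes are the flange's). Camera axes: x right, y down, z forward; pixel columns grow to the right and rows downward; lengths in mm; the calibration is good to about 2 mm. A picture is of the moment at which its call begins: read the wrist's pose just before it.
- finish_job(): hands the job in; it is judged then, once.
The state is a dict: "time_s": time; "joints": joint angles; "dq": joint speeds; "tau": joint torques, N m; "eef_pos": TCP position; "ee_rot": TCP orientation; "force": force on the tool from outside, world axes, zero at the start; "wrist_torque": the same for the moment, N m; "grip_width": opening from 0.0 (shut) to 1.0 (fully open); "grip_force": force on a finger pad.
Only numpy, scipy, OpenCV 4.12 (cv2) and the standard library are available. Lean on these libraries where they do the work, as an engineer would, in place of code of your own. Each camera call takes 0.05 s, during which the arm holds its last target. There are 200 camera calls.

TASK

Tip all four pills from the measuring cup into the hopper of the canister while it is still locked on its filling dock, and stand the empty cup upright on the worktop again. Then pull the canister's spring latch out sideways by its fin and, keeping it pulled, lift the canister off the dock's stud by that fin. Finish while still holding the canister in the gripper, level and still over the dock, its underside about 10 cm above the dock's top; leave everything else on the worktop where it is.

Things in the scene. Friction and masses are not known exactly. Their poses are not given: they have to be found in the camera images.
- dock: fixed filling dock, white slab 144 (x) x 104 (y) mm, top 14 mm above the worktop; origin under its centre. Its x axis runs from the steel stud end (robot's side) to the far end, z is up, y is left seen from the robot. Stud on the top at x = -38 mm: 10 mm neck, flat-bottomed 24 mm head, 25 mm high in all. Two low rails (inner faces at y = +-40 mm) and an end stop guide the canister
- canister_foot (a point): the canister: lilac-grey, loose, about 0.3 kg with latch, 128 mm long (x), 78 mm wide (y); it stands on the dock with the dock's axes. This point is at its underside (z = 0), above the dock's centre. From x = -62 to -14 mm a solid nose 56 wide and 36 high with a 27 mm deep socket over the stud; from x = -4 to 66 mm an open box, the hopper, 72 high. Its centre of mass lies 15 to 25 mm behind the fin (+x)
- hopper (a point): centre of the hopper's open mouth, level with its rim: 31 mm behind canister_foot in x and 72 mm above it; mouth 64 (x) x 72 (y) mm inside, walls 3 mm, floor 64 mm below the rim. Axes as canister. Bottles and cartons up to 120 mm high stand beyond world x = 0.72 m, machine cassettes overhang from x = 0.75 m at z = 0.29 m
- latch (a joint): travel of the spring latch, a steel slide on the nose top with a bolt under the stud's head: 0 = locked, grows as it is pulled along the canister's -y (to the right seen from the robot), up to 0.014 m. Free of the stud from 0.008 m on. The spring draws it back with 3 N at 0 and 8 N at 0.014 m, whenever let go. Pull it right out and lift 20 mm before letting it come back; once off the stud the canister itself moves up to 14 mm along -y towards the fin
- latch_fin (a point): centre of the upright black pull fin that stands on the slide, on the canister's middle line at x = -38 mm when locked: 10 mm thick (y), 26 long (x), 36 high, 40 to 76 mm above the canister's underside; this point is 60 mm above it, 16 below the fin's top. The canister is carried by this fin, and the grip must be firm (40 to 60 N). Hopper wall 21 mm behind its end in +x; above the slide nothing stands beside it in y. Axes as canister
- cup_center (a point): clear measuring cup, loose, 30 g, round: 50 mm across the rim, 36 mm at the foot, 46 high, wall 2 to 3 mm, floor 4 mm; this point is its centre, 23 mm above its foot; z runs to the mouth. The pills roll out only when it is tipped well past level, about 105 to 115 degrees from upright
- cup: the same cup, origin at the centre of its foot
- pill_0_center (a point): round white pill 1 of 4, a 14 mm ball, 10 g; its centre. At the start in the cup
- pill_1_center (a point): round white pill 2 of 4, a 14 mm ball, 10 g; its centre. At the start in the cup
- pill_2_center (a point): round white pill 3 of 4, a 14 mm ball, 10 g; its centre. At the start in the cup
- pill_3_center (a point): round white pill 4 of 4, a 14 mm ball, 10 g; its centre. At the start in the cup
- spare_cassette: bystander, not to be moved: small lilac tablet cassette with a clear lid, 80 x 66 x 29 mm; origin at the centre of its underside
- stapler: bystander, not to be moved: small blue stapler, 22 x 98 x 28 mm; origin at the centre of its underside
- name_stamp: bystander, not to be moved: red name stamp standing on end, 20 x 20 x 62 mm; origin at the centre of its underside
- ink_pad: bystander, not to be moved: closed dark ink pad, 52 x 68 x 17 mm; origin at the centre of its underside
- blister_a: bystander, not to be moved: blister strip of tablets lying flat, 42 x 95 x 5 mm; origin at the centre of its underside
- marker_b: bystander, not to be moved: black and white marker pen lying flat, 17 x 135 x 16 mm; origin at the centre of its underside
Mind the look-alikes: they are no part of the job. What is shaped like the cup but pink is not meant.

How it is judged:
By the outcome, as a careful person would: the job done as asked, in the order asked, and still so for the second after the job is handed in, while the arm keeps its last pose, push and grip.
It also fails if it takes over 72 s, if anything falls off the work surface, if the arm or the gripper's body presses on something with over 40 N, if the wrist force passes 120 N, or if a joint passes its speed limit or range.

## Working session

There is one attempt and no reset: what is moved stays moved. The work goes in short steps, Python scripts to look and compute and a tool call to move; the robot and the scene stay as the last step left them, time stands still between calls to the robot, and variables do not carry over. Pictures are saved under pics/ and viewed, at most 10 in all, crops included, and the job is handed in when it is done.

Besides the shell and the picture viewer there is one more tool, called after "Call:" as name([rows], argument=value, ...), one row to a line, values as JSON. step_arm: Moves the arm, as the interface text tells. Its arguments: {"type":"object","properties":{"plan":{"type":"array"},"squeeze":{"type":"number"}},"required":["plan"]}

```bash
mkdir -p pics; ls
cat > h.py <<'E'
from rig import *
import numpy as np, cv2
from scipy.spatial.transform import Rotation as R
def cam(c,s=None):
    f=210/np.tan(np.radians(c["vertical_fov"])/2)
    if "rvec" in c:
        Rw=R.from_rotvec(np.ravel(c["rvec"])).as_matrix().T; o=-Rw@np.ravel(c["tvec"])
    else:
        q=s["ee_rot"]; Rt=R.from_quat([q[1],q[2],q[3],q[0]]).as_matrix(); M=np.array(c["mount"])
        Rw=Rt@M[:3,:3]; o=Rt@M[:3,3]+np.array(s["eef_pos"])
    return f,Rw,o
def rays(c,uv,s=None):
    f,Rw,o=cam(c,s); uv=np.atleast_2d(np.array(uv,float))
    K=np.array([[f,0,c["cx"]],[0,f,c["cy"]],[0,0,1]])
    n=cv2.undistortPoints(uv.reshape(-1,1,2),K,np.array([c["k1"],0,0,0.])).reshape(-1,2)
    # drawn = (1+k1 r^2)*ray
    d=np.c_[n,np.ones(len(n))]; return o,d@Rw.T
def onplane(c,uv,z,s=None):
    o,d=rays(c,uv,s); return o+d*((z-o[2])/d[:,2])[:,None]
def bydepth(c,uv,s=None):
    o,d=rays(c,uv,s); u=np.atleast_2d(uv).astype(int)
    return o+d*c["depth"][u[:,1],u[:,0]][:,None]
def pix(c,P,s=None):
    f,Rw,o=cam(c,s); p=(np.atleast_2d(P)-o)@Rw; n=p[:,:2]/p[:,2:]
    n=n*(1+c["k1"]*(n**2).sum(1))[:,None]; return n*f+[c["cx"],c["cy"]]
E
python3 - <<'E'
from h import *
import pickle
st=sense(); print(st)
for n in("scene","top","wrist"):
    c=capture(n); pickle.dump((c,st),open(n+".pkl","wb")); cv2.imwrite(f"pics/{n}.png",c["color"][:,:,::-1])
    print(n,c["vertical_fov"],c["k1"],cam(c,st)[2])
E
```

```text
pics
{'time_s': 0.0, 'joints': array([-1.47740914e+00,  3.13423974e-01,  1.49845374e+00,  1.83284428e-05,
        1.33096208e+00, -2.23425867e-01]), 'dq': array([ 0.00044859,  0.00084616, -0.00028915, -0.00134443, -0.00168469,
       -0.00124751]), 'tau': array([ 8.13736006e-04, -4.12263787e+01, -2.59748018e+01, -1.00664781e-04,
        4.02790611e-03,  2.84350484e-06]), 'eef_pos': array([ 163.52126923, -498.7103087 ,  303.34205545]), 'ee_rot': array([-6.21674697e-04,  9.87480052e-01,  1.57742698e-01,  4.93973400e-05]), 'force': array([ 1.20577499, -0.92455699,  1.54238947]), 'wrist_torque': array([ 0.00146665, -0.01344974,  0.03156616]), 'grip_force': 0.0, 'grip_width': 1.0003697038385453}
scene 48.66085824308626 -0.02149657130357888 [-47.04517172 419.25155742 477.73487165]
top 47.063208510000436 0.004757984225623165 [ 321.41381599  -74.49964896 1096.05789498]
wrist 71.3639233425392 -0.030904464942132975 [ 230.46866595 -477.75712236  373.17222212]
```

View pics/top.png

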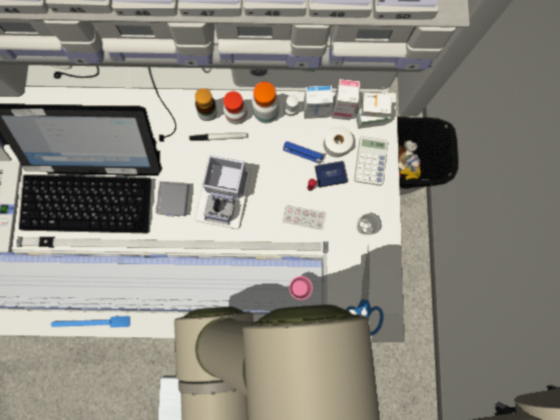

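View pics/scene.png

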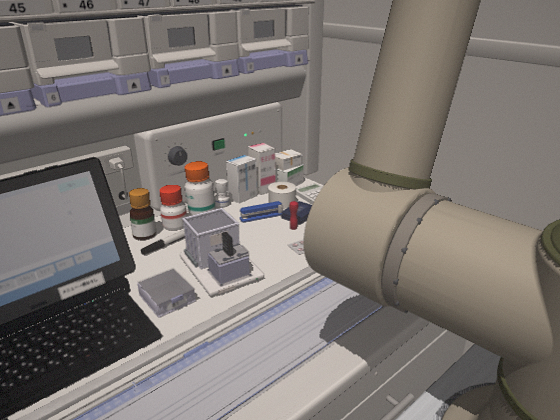

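The top view shows the dock and canister at about (222,195), the laptop side of the bench. The possible cups are a clear one at (368,224), a pink one at (301,288) and a tape roll at (338,140). The clear one fits the description, so I'll confirm it in a crop and measure.

Run:
```python
from h import *
import pickle
c,st=pickle.load(open("top.pkl","rb"))
im=c["color"][:,:,::-1]
a=cv2.resize(im[140:240,180:260],None,fx=5,fy=5,interpolation=cv2.INTER_CUBIC)
b=cv2.resize(im[194:254,338:398],None,fx=5,fy=5,interpolation=cv2.INTER_CUBIC)
o=np.zeros((500,700,3),np.uint8);o[:,:400]=a;o[:300,400:]=b
cv2.imwrite("pics/crop1.png",o)
print(onplane(c,[[368,224],[301,288]],46)); print(bydepth(c,[[368,224],[222,175],[222,215],[205,225]]).round())
# heights map of the dock region
vv,uu=np.mgrid[140:240,180:260]; P=bydepth(c,np.c_[uu.ravel(),vv.ravel()])
for lo,hi,n in((9,17,"dock"),(82,90,"rim"),(46,56,"nose/slide"),(86,96,"fin")):
    m=(P[:,2]>lo)&(P[:,2]<hi); q=P[m]; print(n,m.sum(),q.mean(0).round(1),cv2.minAreaRect(q[:,:2].astype(np.float32)) if m.sum() else 0)
```

```text
[[ 480.33528335 -289.52323778   46.        ]
 [ 339.34544208 -142.92784104   46.        ]]
[[ 483. -293.   27.]
 [ 591.   38.   21.]
 [ 493.   31.   55.]
 [ 478.   75.   -1.]]
dock 793 [518.3  33.6  13.5] ((573.3494873046875, 46.304420471191406), (135.69908142089844, 189.3930206298828), 80.12311553955078)
rim 295 [569.   29.8  85.6] ((557.3890991210938, 33.284751892089844), (79.29393005371094, 118.24871826171875), 79.12281036376953)
nose/slide 512 [523.9  37.1  52.5] ((550.2987670898438, 34.10699462890625), (78.1529312133789, 126.92867279052734), 78.20684814453125)
fin 131 [554.3  33.7  88.2] ((557.1038208007812, 33.36745834350586), (79.06396484375, 116.11876678466797), 78.75324249267578)
```

View pics/crop1.png

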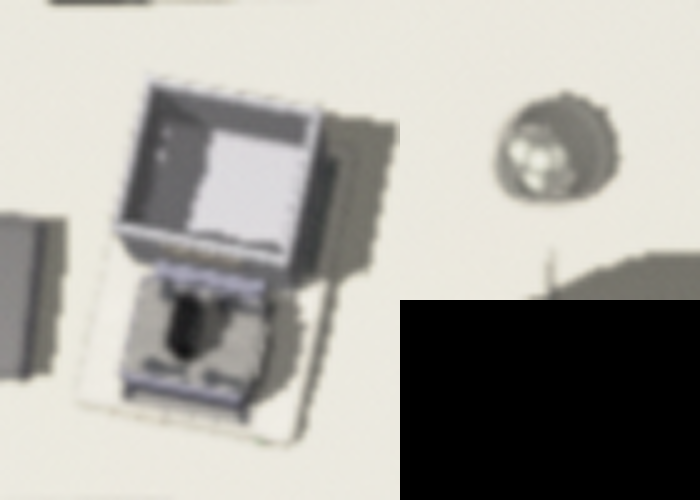

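The crop confirms the clear cup, with four white pills in it, at about (367,224) in the top view. The canister is at crop corners (150,80), (325,107), (293,245) and (120,228), with its nose and black fin towards the robot. Next I'll work out the pre-grasp move, coming in at 45° so the pour becomes a roll.

```bash
cat >> h.py <<'E'
def Rt(head,down,roll=0):
    """tool z heading (deg azimuth), 'down' deg below horizontal, x up/out; roll about horizontal heading axis (deg)"""
    a,d=np.radians([head,down]); h=np.array([np.cos(a),np.sin(a),0]); u=np.array([0,0,1.])
    z=np.cos(d)*h-np.sin(d)*u; x=np.sin(d)*h+np.cos(d)*u; y=np.cross(z,x)
    return R.from_rotvec(np.radians(roll)*h)*R.from_matrix(np.c_[x,y,z])
def goal(g,Rg,s=None,ahead=54):
    """offset cm and rot deg to bring the point 'ahead' mm along tool z to g"""
    s=s or sense(); q=s["ee_rot"]; R0=R.from_quat([q[1],q[2],q[3],q[0]])
    tcp=np.array(g)-ahead*Rg.apply([0,0,1])
    off=R0.inv().apply(tcp-np.array(s["eef_pos"]))/10; rot=(R0.inv()*Rg).as_rotvec(degrees=True)
    print("t",round(s["time_s"],2),"tcp->",tcp.round(0),"offset",off.round(2).tolist(),"rot",rot.round(1).tolist())
E
python3 - <<'E'
from h import *
import pickle
c,st=pickle.load(open("top.pkl","rb"))
px=np.array([[150,80],[325,107],[293,245],[120,228]])/5+[180-.4,140-.4]
P=onplane(c,px,86)[:,:2]; print(P.round(1),P.mean(0))
for a,b in((3,0),(2,1)): d=P[a]-P[b]; print("x edge yaw",np.degrees(np.arctan2(-d[1],-d[0])),np.linalg.norm(d))
for a,b in((0,1),(3,2)): d=P[a]-P[b]; print("y edge yaw",np.degrees(np.arctan2(d[1],d[0]))-90,np.linalg.norm(d))
print(np.array(capture("wrist")["mount"]).round(2))
Rg=Rt(-31,45); goal(np.array([482,-291,40])-150*Rg.apply([0,0,1]),Rg)
E
```

```text
[[618.1  60.1]
 [607.4 -16.4]
 [545.7  -4.4]
 [551.8  70.1]] [580.74117282  27.32562643]
x edge yaw -8.573726283777338 67.00407486462885
x edge yaw -10.96352782213907 62.76658957570122
y edge yaw -7.964344536600194 77.18557179809679
y edge yaw -4.650993904905775 74.73907438892783
[[ -0.    -0.96  -0.28  70.16]
 [  1.    -0.     0.     0.86]
 [ -0.    -0.28   0.96 -69.81]
 [  0.     0.     0.     1.  ]]
t 0.2 tcp-> [ 358. -217.  184.] offset [27.3, -20.73, 11.95] rot [-19.3, 42.2, 46.5]
```

Call:
step_arm([
  {"offset": [9,-7,0],"rot": [-5,11,12],"gripper": 8.5},
  {"offset": [14,-10,2],"rot": [-10,21,23],"gripper": 8.5},
  {"offset": [20,-15,6],"rot": [-15,32,35],"gripper": 8.5},
  {"offset": [27.3,-20.7,11.9],"rot": [-19.3,42.2,46.5],"gripper": 8.5},
  {"offset": [27.3,-20.7,11.9],"rot": [-19.3,42.2,46.5],"gripper": 8.5},
  {"offset": [27.3,-20.7,11.9],"rot": [-19.3,42.2,46.5],"gripper": 8.5},
  {"offset": [27.3,-20.7,11.9],"rot": [-19.3,42.2,46.5],"gripper": 8.5},
  {"offset": [27.3,-20.7,11.9],"rot": [-19.3,42.2,46.5],"gripper": 8.5},
  {"offset": [27.3,-20.7,11.9],"rot": [-19.3,42.2,46.5],"gripper": 8.5},
  {"offset": [27.3,-20.7,11.9],"rot": [-19.3,42.2,46.5],"gripper": 8.5},
  {"offset": [27.3,-20.7,11.9],"rot": [-19.3,42.2,46.5],"gripper": 8.5},
  {"offset": [27.3,-20.7,11.9],"rot": [-19.3,42.2,46.5],"gripper": 8.5},
])

```text
time_s: 1.4
eef_pos: [358.7, -217.3, 185.2]
ee_rot: [0.102, 0.89, -0.246, 0.369]
force: [0.1, -0.4, -0.0]
grip_width: 0.996
grip_force: 0.0
```

Run:
```python
from h import *
import pickle
st=sense(); print(st["time_s"],st["joints"].round(2),st["eef_pos"].round(1))
c=capture("wrist"); pickle.dump((c,st),open("w1.pkl","wb")); cv2.imwrite("pics/w1.png",c["color"][:,:,::-1])
t=capture("top"); pickle.dump((t,st),open("t1.pkl","wb"))
print(pix(c,[[482,-291,46],[482,-291,0]],st))
Rg=Rt(-31,45); goal(np.array([482,-291,40])-150*Rg.apply([0,0,1]),Rg)
```

```text
1.4 [-0.96  0.08  2.35  1.64  0.29 -0.38] [ 358.7 -217.3  185.2]
[[278.54006094 199.52248949]
 [278.58680012 221.34696571]]
t 1.5 tcp-> [ 358. -217.  184.] offset [-0.14, -0.09, 0.03] rot [0.0, -0.1, 0.1]
```

View pics/w1.png

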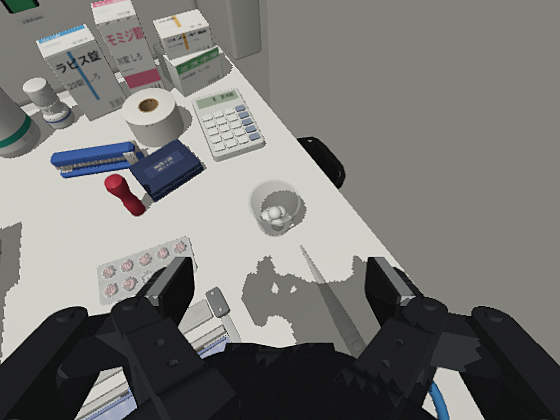

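The cup sits at about (277,208), with its rim centre near (277,197). The pen-like grey letter opener at (330,300) lies flat behind it.

Run:
```python
from h import *
import pickle
c,st=pickle.load(open("w1.pkl","rb"))
print(onplane(c,[[277,196],[250,196],[304,196],[277,181]],46,st).round(1), onplane(c,[[277,237]],2,st).round(1))
for p in ([482,-291],[486,-290]):
    a=np.linspace(0,2*np.pi,60);h=[]
    for r,z in((25,46),(18,0)):
        q=pix(c,np.c_[p[0]+r*np.cos(a),p[1]+r*np.sin(a),0*a+z],st); h.append((q.min(0).round(),q.max(0).round()))
    print(p,h)
a=c["color"][170:245,235:320,::-1]; cv2.imwrite("pics/w1c.png",cv2.resize(a,None,fx=7,fy=7,interpolation=cv2.INTER_CUBIC))
```

```text
[[ 486.1 -291.7   46. ]
 [ 499.4 -269.6   46. ]
 [ 472.9 -313.9   46. ]
 [ 501.  -300.6   46. ]] [[ 466.2 -279.6    2. ]]
[482, -291] [(array([252., 178.]), array([305., 223.])), (array([262., 207.]), array([295., 237.]))]
[486, -290] [(array([249., 175.]), array([302., 220.])), (array([259., 205.]), array([292., 234.]))]
```

View pics/w1c.png

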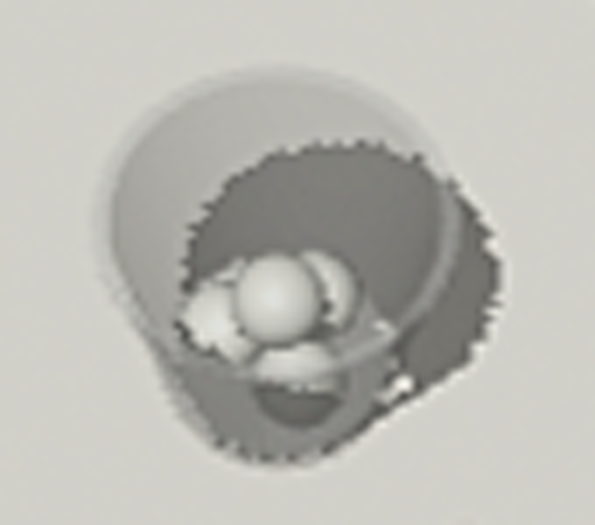

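Run:
```python
from h import *
Rg=Rt(-31,45); goal([483,-287.5,36],Rg,ahead=50)
```

```text
t 1.5 tcp-> [ 453. -269.   71.] offset [-0.52, -0.44, 15.64] rot [0.0, -0.1, 0.1]
```

Call:
step_arm([
  {"offset": [-0.5,-0.4,4],"rot": [0,0,0],"gripper": 8.5},
  {"offset": [-0.5,-0.4,7.5],"rot": [0,0,0],"gripper": 8.5},
  {"offset": [-0.5,-0.4,10.5],"rot": [0,0,0],"gripper": 8.5},
  {"offset": [-0.5,-0.4,13],"rot": [0,0,0],"gripper": 8.5},
  {"offset": [-0.5,-0.4,14.5],"rot": [0,0,0],"gripper": 8.5},
  {"offset": [-0.5,-0.4,15.6],"rot": [0,0,0],"gripper": 8.5},
  {"offset": [-0.5,-0.4,15.6],"rot": [0,0,0],"gripper": 8.5},
  {"offset": [-0.5,-0.4,15.6],"rot": [0,0,0],"gripper": 8.5},
])

```text
time_s: 2.3
eef_pos: [451.9, -268.9, 71.8]
ee_rot: [0.103, 0.89, -0.247, 0.37]
force: [-0.5, -0.6, -0.1]
grip_width: 0.996
grip_force: 0.0
```

Run:
```python
from h import *
st=sense(); print(st["time_s"],st["joints"].round(2),st["eef_pos"].round(1),st["force"].round(1))
c=capture("wrist"); cv2.imwrite("pics/w2.png",c["color"][:,:,::-1])
```

```text
2.3 [-0.83  0.56  2.11  2.52  0.36 -1.19] [ 451.9 -268.9   71.8] [-0.5 -0.6 -0.1]
```

View pics/w2.png

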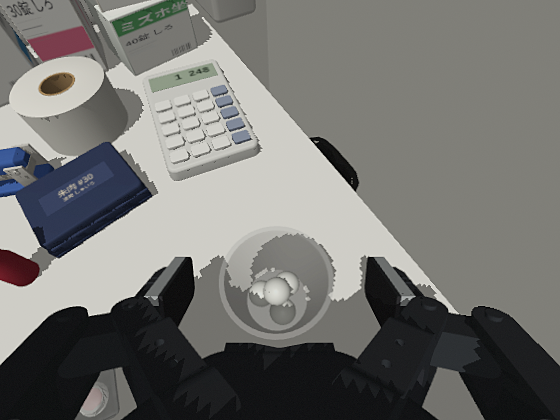

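The cup is centred between the pads, rim centre (276,283), so I'll close and lift.

Call:
step_arm([
  {"offset": [0,0,0],"rot": [0,0,0],"gripper": 6.5},
  {"offset": [0,0,0],"rot": [0,0,0],"gripper": 4.5},
  {"offset": [0,0,0],"rot": [0,0,0],"gripper": 4},
  {"offset": [0,0,0],"rot": [0,0,0],"gripper": 4},
  {"offset": [0,0,0],"rot": [0,0,0],"gripper": 4},
  {"offset": [0,0,0],"rot": [0,0,0],"gripper": 4},
  {"offset": [0,0,0],"rot": [0,0,0],"gripper": 4},
], squeeze=30)

```text
time_s: 3.05
eef_pos: [452.5, -269.0, 71.8]
ee_rot: [0.103, 0.89, -0.246, 0.37]
force: [-2.7, 0.8, 5.4]
grip_width: 0.556
grip_force: 30.3
```

Run:
```python
from h import *
goal([483,-287.5,176],Rt(-31,45),ahead=50)
goal([470,-30,200],Rt(-9,45),ahead=50)
```

```text
t 3.05 tcp-> [ 453. -269.  211.] offset [9.92, 0.02, -9.81] rot [-0.0, -0.2, 0.0]
t 3.05 tcp-> [435. -24. 235.] offset [1.68, -20.06, -21.51] rot [15.6, -0.2, -15.5]
```

Call:
step_arm([
  {"offset": [1.5,0,-1.5],"rot": [0,0,0],"gripper": 4},
  {"offset": [4,0,-4],"rot": [0,0,0],"gripper": 4},
  {"offset": [7,0,-7],"rot": [0,0,0],"gripper": 4},
  {"offset": [9.8,0,-9.8],"rot": [0,0,0],"gripper": 4},
  {"offset": [9.8,-2,-11.5],"rot": [1,0,-1],"gripper": 4},
  {"offset": [8.5,-5,-13.2],"rot": [3,0,-3],"gripper": 4},
  {"offset": [7,-8.5,-15],"rot": [6,0,-6],"gripper": 4},
  {"offset": [5.5,-12,-17],"rot": [9,0,-9],"gripper": 4},
  {"offset": [4,-15,-19],"rot": [12,0,-12],"gripper": 4},
  {"offset": [2.5,-18,-20.5],"rot": [14,0,-14],"gripper": 4},
  {"offset": [1.7,-20,-21.5],"rot": [15.6,0,-15.6],"gripper": 4},
  {"offset": [1.7,-20,-21.5],"rot": [15.6,0,-15.6],"gripper": 4},
])

```text
time_s: 4.25
eef_pos: [434.3, -22.7, 234.9]
ee_rot: [0.029, 0.921, -0.07, 0.382]
force: [0.2, -0.2, -0.6]
grip_width: 0.56
grip_force: 31.1
```

Run:
```python
from h import *
import pickle
st=sense(); print(st["time_s"],st["joints"].round(2),st["eef_pos"].round(1),st["force"].round(1))
c=capture("wrist"); pickle.dump((c,st),open("w3.pkl","wb")); cv2.imwrite("pics/w3.png",c["color"][:,:,::-1])
print(pix(c,[[581,27,86],[450,50,14]],st))
```

```text
4.25 [-0.4  -0.01  2.25  0.92  0.22  0.49] [434.3 -22.7 234.9] [ 0.2 -0.2 -0.6]
[[204.98722353 209.74376928]
 [202.1077381  365.07954989]]
```

View pics/w3.png

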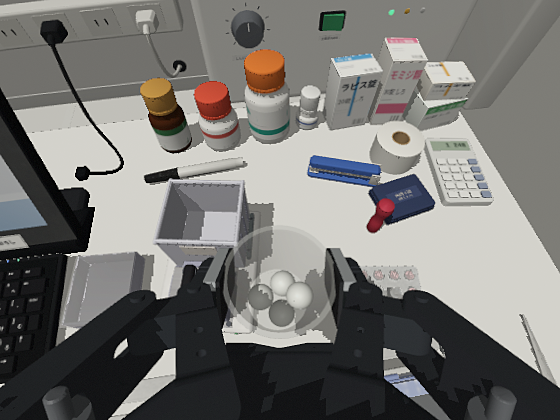

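The cup is held, with all four pills visible at (258..300, 283..315). The hopper rim corners are at about (157,240), (241,247), (169,180) and (248,182).

Run:
```python
from h import *
import pickle
c,st=pickle.load(open("w3.pkl","rb"))
P=onplane(c,[[169,180],[248,182],[241,247],[157,240]],86,st)[:,:2]; print(P.round(1),P.mean(0).round(1))
for a,b in((0,3),(1,2),(0,1),(3,2)): d=P[a]-P[b]; print(np.degrees(np.arctan2(d[1],d[0])).round(1),np.linalg.norm(d).round(1))
# light rim pixels in wrist image by depth height
vv,uu=np.mgrid[150:300,140:255]; uv=np.c_[uu.ravel(),vv.ravel()]; Q=bydepth(c,uv,st)
m=(Q[:,2]>79)&(Q[:,2]<92)&(Q[:,0]>530)&(Q[:,0]<640)&(Q[:,1]>-30); q=Q[m][:,:2]
print(m.sum(),np.median(Q[m][:,2]),cv2.minAreaRect(q.astype(np.float32)))
c,st=pickle.load(open("t1.pkl","rb"))
vv,uu=np.mgrid[140:240,180:260]; uv=np.c_[uu.ravel(),vv.ravel()]; Q=bydepth(c,uv)
m=(Q[:,2]>79)&(Q[:,2]<92); 
for lo,hi in((545,640),(440,530)):
    k=m&(Q[:,0]>lo)&(Q[:,0]<hi); print("top",k.sum(),Q[k].mean(0).round(1),cv2.minAreaRect(Q[k][:,:2].astype(np.float32)))
g=cv2.cvtColor(c["color"],cv2.COLOR_RGB2HSV); sub=g[:,:,2][205:225,205:235]; print(sub.min())
dk=(c["color"].max(2)<60).astype(np.uint8)[190:222,200:245]; n,l,s,ce=cv2.connectedComponentsWithStats(dk); print(s,ce+[200,190])
```

```text
[[621.9  62.9]
 [607.  -17.5]
 [537.3  -4.2]
 [555.6  71.8]] [580.5  28.3]
-7.7 66.9
-10.8 71.0
79.5 81.8
76.4 78.2
1500 84.88152427337387 ((582.4544677734375, 31.413551330566406), (79.95792388916016, 73.56428527832031), 79.52622985839844)
top 250 [584.4  32.3  84.6] ((579.591796875, 29.737627029418945), (80.20711517333984, 72.35002136230469), 80.02637481689453)
top 61 [511.1  41.2  87.4] ((511.6947937011719, 41.730491638183594), (11.086335182189941, 25.37859344482422), 77.38953399658203)
24
[[   0    0   45   32 1380]
 [  14    9    7   13   59]
 [  24   11    1    1    1]] [[222.22463768 205.52101449]
 [216.71186441 205.08474576]
 [224.         201.        ]]
```

Run:
```python
from h import *
s=sense(); A=np.array([470,-30,200.]); B=np.array([576,6,175.])
for i in range(1,11):
    k=min(1,i/8); goal(A+(B-A)*k,Rt(-9-k,45,-7*i),s,ahead=50)
```

```text
t 4.3 tcp-> [449. -16. 232.] offset [0.7, -1.05, 1.13] rot [-5.2, -0.1, -4.7]
t 4.3 tcp-> [463.  -7. 228.] offset [1.3, -2.13, 2.28] rot [-10.2, -0.1, -9.5]
t 4.3 tcp-> [477.   2. 224.] offset [1.87, -3.2, 3.48] rot [-15.2, -0.2, -14.4]
t 4.3 tcp-> [491.  10. 219.] offset [2.41, -4.25, 4.71] rot [-20.3, -0.2, -19.3]
t 4.3 tcp-> [505.  18. 213.] offset [2.91, -5.27, 5.97] rot [-25.3, -0.3, -24.2]
t 4.3 tcp-> [519.  26. 208.] offset [3.38, -6.26, 7.27] rot [-30.3, -0.4, -29.0]
t 4.3 tcp-> [532.  34. 201.] offset [3.83, -7.22, 8.59] rot [-35.3, -0.5, -33.9]
t 4.3 tcp-> [546.  41. 195.] offset [4.25, -8.14, 9.94] rot [-40.3, -0.6, -38.8]
t 4.3 tcp-> [547.  43. 191.] offset [3.99, -8.36, 10.21] rot [-45.3, -0.7, -43.8]
t 4.3 tcp-> [547.  45. 187.] offset [3.71, -8.53, 10.49] rot [-50.2, -0.8, -48.7]
```

Call:
step_arm([
  {"offset": [0.7,-1,1.1],"rot": [-5,0,-4.8],"gripper": 4},
  {"offset": [1.3,-2.1,2.3],"rot": [-10,0,-9.6],"gripper": 4},
  {"offset": [1.9,-3.2,3.5],"rot": [-15.2,-0.2,-14.4],"gripper": 4},
  {"offset": [2.4,-4.2,4.7],"rot": [-20.3,-0.2,-19.3],"gripper": 4},
  {"offset": [2.9,-5.3,6],"rot": [-25.3,-0.3,-24.2],"gripper": 4},
  {"offset": [3.4,-6.3,7.3],"rot": [-30.3,-0.4,-29],"gripper": 4},
  {"offset": [3.8,-7.2,8.6],"rot": [-35.3,-0.5,-33.9],"gripper": 4},
  {"offset": [4.2,-8.1,9.9],"rot": [-40.3,-0.6,-38.8],"gripper": 4},
  {"offset": [4,-8.4,10.2],"rot": [-45.3,-0.7,-43.8],"gripper": 4},
  {"offset": [3.7,-8.5,10.5],"rot": [-50.2,-0.8,-48.7],"gripper": 4},
  {"offset": [3.7,-8.5,10.5],"rot": [-50.2,-0.8,-48.7],"gripper": 4},
])

```text
time_s: 5.4
eef_pos: [557.7, 50.4, 204.7]
ee_rot: [0.321, 0.906, 0.05, 0.271]
force: [-0.5, -0.4, -0.1]
grip_width: 0.56
grip_force: 31.5
```

Run:
```python
from h import *
s=sense(); print(s["joints"].round(2),s["eef_pos"].round(1),s["force"].round(1))
c=capture("scene"); w=capture("wrist"); o=np.hstack([c["color"][100:300,100:350],w["color"][200:400,150:400]])[:,:,::-1]
cv2.imwrite("pics/p1.png",cv2.resize(o,None,fx=1.6,fy=1.6))
B=np.array([576,6,167.])
for r in (-77,-84,-90,-95,-100,-104,-108,-112,-115): goal(B,Rt(-10,45,r),s,ahead=50)
```

```text
[ 0.08  0.43  1.81 -1.23  0.68  2.46] [557.7  50.4 204.7] [-0.5 -0.4 -0.1]
t 5.4 tcp-> [547.  46. 175.] offset [-2.38, -1.38, 1.61] rot [-31.6, 5.9, -23.8]
t 5.4 tcp-> [547.  47. 171.] offset [-2.54, -1.69, 1.86] rot [-36.8, 5.6, -28.5]
t 5.4 tcp-> [547.  47. 167.] offset [-2.71, -1.93, 2.09] rot [-41.3, 5.3, -32.5]
t 5.4 tcp-> [547.  47. 164.] offset [-2.85, -2.11, 2.29] rot [-45.0, 5.0, -35.8]
t 5.4 tcp-> [547.  46. 161.] offset [-3.01, -2.26, 2.51] rot [-48.7, 4.8, -39.2]
t 5.4 tcp-> [547.  46. 158.] offset [-3.14, -2.37, 2.69] rot [-51.7, 4.6, -41.8]
t 5.4 tcp-> [547.  45. 156.] offset [-3.28, -2.46, 2.87] rot [-54.7, 4.4, -44.5]
t 5.4 tcp-> [547.  44. 154.] offset [-3.42, -2.54, 3.06] rot [-57.6, 4.1, -47.2]
t 5.4 tcp-> [547.  44. 152.] offset [-3.53, -2.58, 3.2] rot [-59.9, 4.0, -49.2]
```

Joint 4 stopped at its limit (-1.23) when tipping left. The other roll direction has plenty of range, so I'll tip to the right, with the cup on the hopper's left side.

Run:
```python
from h import *
s=sense(); A=np.array([580,20,195.]); B=np.array([584.7,53.6,185.])
for i in range(0,13):
    k=i/12; goal(A+(B-A)*k,Rt(-10,45,-35+8*i),s,ahead=50)
```

```text
t 5.5 tcp-> [549.  46. 224.] offset [-0.27, 1.38, -1.27] rot [-0.2, 6.8, 4.2]
t 5.5 tcp-> [548.  45. 226.] offset [-0.26, 1.59, -1.32] rot [5.8, 7.0, 9.5]
t 5.5 tcp-> [548.  43. 227.] offset [-0.29, 1.79, -1.32] rot [11.8, 7.2, 14.9]
t 5.5 tcp-> [548.  41. 227.] offset [-0.36, 1.97, -1.27] rot [17.8, 7.3, 20.1]
t 5.5 tcp-> [547.  39. 227.] offset [-0.46, 2.12, -1.16] rot [23.8, 7.5, 25.4]
t 5.5 tcp-> [547.  37. 226.] offset [-0.6, 2.23, -1.02] rot [29.8, 7.6, 30.7]
t 5.5 tcp-> [546.  35. 224.] offset [-0.77, 2.29, -0.83] rot [35.8, 7.7, 36.0]
t 5.5 tcp-> [546.  33. 222.] offset [-0.96, 2.3, -0.6] rot [41.9, 7.8, 41.3]
t 5.5 tcp-> [545.  32. 219.] offset [-1.17, 2.26, -0.35] rot [47.9, 7.8, 46.5]
t 5.5 tcp-> [545.  30. 216.] offset [-1.39, 2.14, -0.07] rot [54.0, 7.9, 51.8]
t 5.5 tcp-> [545.  30. 212.] offset [-1.63, 1.97, 0.23] rot [60.0, 7.9, 57.0]
t 5.5 tcp-> [545.  29. 207.] offset [-1.86, 1.72, 0.53] rot [66.1, 7.8, 62.2]
t 5.5 tcp-> [545.  29. 202.] offset [-2.1, 1.4, 0.84] rot [72.2, 7.8, 67.4]
```

Call:
step_arm([
  {"offset": [-0.3,1.6,-1.3],"rot": [2,7,7],"gripper": 4},
  {"offset": [-0.3,1.6,-1.3],"rot": [6,7,10],"gripper": 4},
  {"offset": [-0.3,1.8,-1.3],"rot": [11.8,7.2,14.9],"gripper": 4},
  {"offset": [-0.4,2,-1.3],"rot": [17.8,7.3,20.1],"gripper": 4},
  {"offset": [-0.5,2.1,-1.2],"rot": [23.8,7.5,25.4],"gripper": 4},
  {"offset": [-0.6,2.2,-1],"rot": [29.8,7.6,30.7],"gripper": 4},
  {"offset": [-0.8,2.3,-0.8],"rot": [35.8,7.7,36],"gripper": 4},
  {"offset": [-1,2.3,-0.6],"rot": [41.9,7.8,41.3],"gripper": 4},
  {"offset": [-1.2,2.3,-0.3],"rot": [47.9,7.8,46.5],"gripper": 4},
  {"offset": [-1.4,2.1,-0.1],"rot": [54,7.9,51.8],"gripper": 4},
  {"offset": [-1.6,2,0.2],"rot": [60,7.9,57],"gripper": 4},
  {"offset": [-1.6,2,0.2],"rot": [60,7.9,57],"gripper": 4},
])

```text
time_s: 6.7
eef_pos: [538.9, 29.1, 210.0]
ee_rot: [-0.062, 0.926, -0.121, 0.353]
force: [-0.5, -0.2, -2.0]
grip_width: 0.555
grip_force: 31.5
```

Run:
```python
from h import *
s=sense(); print(s["joints"].round(2),s["eef_pos"].round(1),s["force"].round(1))
B=np.array([584.7,53.6,180.])
for r in (45,53,61,69,75,81,87,93): goal(B,Rt(-10,45,r),s,ahead=50)
```

```text
[-0.23  0.27  1.98  0.79  0.25  0.9 ] [538.9  29.1 210. ] [-0.5 -0.2 -2. ]
t 6.7 tcp-> [546.  35. 205.] offset [-0.0, -0.59, 0.83] rot [24.9, 3.9, 22.4]
t 6.7 tcp-> [545.  32. 201.] offset [-0.2, -0.2, 1.06] rot [30.8, 3.8, 27.9]
t 6.7 tcp-> [545.  29. 197.] offset [-0.43, 0.14, 1.33] rot [36.6, 3.7, 33.3]
t 6.7 tcp-> [544.  27. 193.] offset [-0.68, 0.44, 1.63] rot [42.5, 3.5, 38.8]
t 6.7 tcp-> [544.  26. 189.] offset [-0.89, 0.62, 1.88] rot [46.9, 3.4, 42.9]
t 6.7 tcp-> [544.  25. 186.] offset [-1.11, 0.77, 2.14] rot [51.2, 3.3, 47.0]
t 6.7 tcp-> [544.  25. 182.] offset [-1.34, 0.88, 2.41] rot [55.6, 3.2, 51.1]
t 6.7 tcp-> [544.  25. 178.] offset [-1.58, 0.95, 2.68] rot [60.0, 3.0, 55.2]
```

Call:
step_arm([
  {"offset": [0,-0.6,0.8],"rot": [6,4,5],"gripper": 4},
  {"offset": [0,-0.6,0.8],"rot": [12,4,11],"gripper": 4},
  {"offset": [0,-0.6,0.8],"rot": [18,4,16],"gripper": 4},
  {"offset": [0,-0.6,0.8],"rot": [24.9,3.9,22.4],"gripper": 4},
  {"offset": [-0.2,-0.2,1],"rot": [30.8,3.8,27.9],"gripper": 4},
  {"offset": [-0.4,0.1,1.3],"rot": [36.6,3.7,33.3],"gripper": 4},
  {"offset": [-0.7,0.4,1.6],"rot": [42.5,3.5,38.8],"gripper": 4},
  {"offset": [-0.9,0.6,1.9],"rot": [46.9,3.4,42.9],"gripper": 4},
  {"offset": [-0.9,0.6,1.9],"rot": [46.9,3.4,42.9],"gripper": 4},
  {"offset": [-0.9,0.6,1.9],"rot": [46.9,3.4,42.9],"gripper": 4},
])

```text
time_s: 7.7
eef_pos: [544.0, 26.4, 187.5]
ee_rot: [-0.533, 0.711, -0.298, 0.349]
force: [0.4, 0.2, -0.6]
grip_width: 0.555
grip_force: 31.5
```

Run:
```python
from h import *
s=sense(); print(s["joints"].round(2),s["eef_pos"].round(1),s["force"].round(1))
c=capture("scene"); w=capture("wrist"); o=np.hstack([c["color"][80:300,100:350],w["color"][180:400,150:400]])[:,:,::-1]
cv2.imwrite("pics/p2.png",cv2.resize(o,None,fx=1.6,fy=1.6))
B=np.array([584.7,53.6,168.])
for r in (75,80,85,90,95,100,103,106,109,112,115): goal(B,Rt(-10,45,r),s,ahead=50)
```

```text
[-0.48  0.51  2.09  1.91  1.16  0.33] [544.   26.4 187.5] [ 0.4  0.2 -0.6]
t 7.7 tcp-> [544.  26. 177.] offset [-0.17, 1.0, 0.17] rot [0.3, 0.1, -0.2]
t 7.7 tcp-> [544.  25. 174.] offset [-0.18, 1.31, 0.19] rot [3.8, 0.1, 3.3]
t 7.7 tcp-> [544.  25. 171.] offset [-0.2, 1.62, 0.22] rot [7.4, 0.1, 6.8]
t 7.7 tcp-> [544.  25. 168.] offset [-0.25, 1.92, 0.26] rot [10.9, 0.1, 10.4]
t 7.7 tcp-> [544.  25. 165.] offset [-0.31, 2.21, 0.33] rot [14.4, 0.1, 13.9]
t 7.7 tcp-> [544.  25. 162.] offset [-0.4, 2.5, 0.42] rot [18.0, 0.1, 17.4]
t 7.7 tcp-> [544.  26. 160.] offset [-0.45, 2.66, 0.48] rot [20.1, 0.1, 19.5]
t 7.7 tcp-> [544.  26. 158.] offset [-0.52, 2.83, 0.54] rot [22.2, 0.0, 21.7]
t 7.7 tcp-> [544.  27. 156.] offset [-0.59, 2.98, 0.61] rot [24.4, 0.0, 23.8]
t 7.7 tcp-> [544.  27. 155.] offset [-0.66, 3.13, 0.69] rot [26.5, 0.0, 25.9]
t 7.7 tcp-> [544.  28. 153.] offset [-0.74, 3.28, 0.77] rot [28.6, 0.0, 28.0]
```

View pics/p2.png

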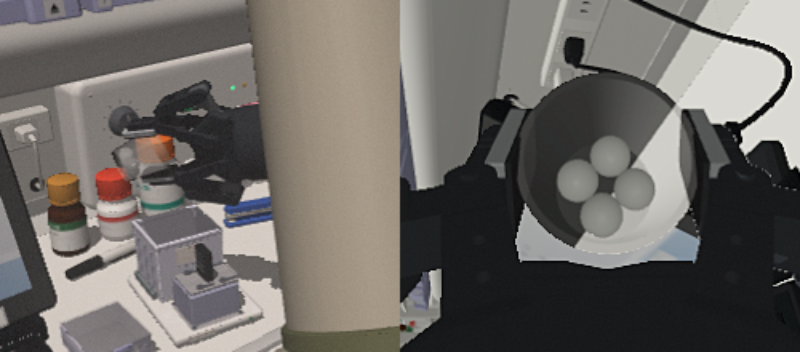

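The scene crop shows the cup at (140,160) held over the hopper, with all four pills still in it in the wrist crop. Now I'll tip it slowly.

Call:
step_arm([
  {"offset": [-0.2,1.3,0.2],"rot": [3.8,0,3.3],"gripper": 4},
  {"offset": [-0.2,1.6,0.2],"rot": [7.4,0,6.8],"gripper": 4},
  {"offset": [-0.2,1.9,0.3],"rot": [10.9,0,10.4],"gripper": 4},
  {"offset": [-0.3,2.2,0.3],"rot": [14.4,0,13.9],"gripper": 4},
  {"offset": [-0.4,2.5,0.4],"rot": [18,0,17.4],"gripper": 4},
  {"offset": [-0.4,2.6,0.4],"rot": [19,0,18.5],"gripper": 4},
  {"offset": [-0.4,2.7,0.5],"rot": [20.1,0,19.5],"gripper": 4},
  {"offset": [-0.5,2.7,0.5],"rot": [21,0,20.5],"gripper": 4},
  {"offset": [-0.5,2.8,0.5],"rot": [22.2,0,21.7],"gripper": 4},
  {"offset": [-0.6,2.9,0.6],"rot": [23.2,0,22.7],"gripper": 4},
  {"offset": [-0.6,3,0.6],"rot": [24.4,0,23.8],"gripper": 4},
  {"offset": [-0.6,3,0.6],"rot": [24.4,0,23.8],"gripper": 4},
])

```text
time_s: 9.0
eef_pos: [545.0, 28.6, 159.0]
ee_rot: [0.733, -0.506, 0.352, -0.287]
force: [-1.3, -2.3, 9.4]
grip_width: 0.554
grip_force: 32.7
```

Run:
```python
from h import *
s=sense(); print(s["joints"].round(2),s["eef_pos"].round(1),s["force"].round(1))
B=np.array([584.7,53.6,168.])
for r in (109,112,115,118): goal(B,Rt(-10,45,r),s,ahead=50)
w=capture("wrist"); o=w["color"][170:340,210:350]; m=((o.min(2)>120)&(np.ptp(o,axis=2)<12)); print(m.sum())
cv2.imwrite("pics/p3.png",o[:,:,::-1])
g=cv2.cvtColor(o,cv2.COLOR_RGB2GRAY); print(cv2.HoughCircles(cv2.resize(g,None,fx=3,fy=3),cv2.HOUGH_GRADIENT,1,25,param1=80,param2=22,minRadius=25,maxRadius=50))
```

```text
[-0.47  0.8   2.06  2.13  1.67  0.48] [545.   28.6 159. ] [-1.3 -2.3  9.4]
t 9.0 tcp-> [544.  27. 156.] offset [0.14, 0.18, -0.23] rot [-0.4, 0.5, 0.2]
t 9.0 tcp-> [544.  27. 155.] offset [0.13, 0.36, -0.23] rot [1.7, 0.5, 2.3]
t 9.0 tcp-> [544.  28. 153.] offset [0.12, 0.55, -0.22] rot [3.8, 0.5, 4.4]
t 9.0 tcp-> [544.  29. 151.] offset [0.1, 0.73, -0.2] rot [5.9, 0.5, 6.5]
9988
None
```

A 9 N upward force means the lower knuckle is touching the hopper, so I'll raise and look.

Run:
```python
from h import *
s=sense(); B=np.array([585,56,182.])
for r in (108,112,115): goal(B,Rt(-10,45,r),s,ahead=50)
c=capture("scene"); w=capture("wrist"); o=np.hstack([c["color"][80:300,100:350],w["color"][180:400,150:400]])[:,:,::-1]
cv2.imwrite("pics/p4.png",cv2.resize(o,None,fx=1.6,fy=1.6))
```

```text
t 9.05 tcp-> [544.  29. 171.] offset [-0.35, -1.13, 0.26] rot [-1.1, 0.5, -0.5]
t 9.05 tcp-> [544.  30. 169.] offset [-0.35, -0.88, 0.26] rot [1.7, 0.5, 2.3]
t 9.05 tcp-> [545.  31. 167.] offset [-0.37, -0.69, 0.27] rot [3.9, 0.5, 4.4]
```

View pics/p4.png

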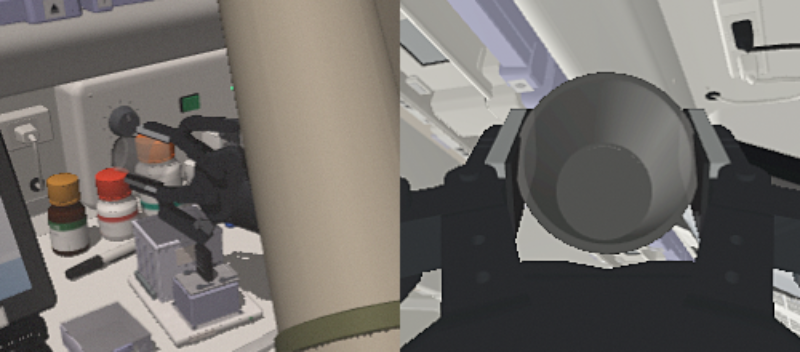

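The wrist crop shows the cup empty, with the lower finger just touching the hopper. I'll raise, then unroll.

Run:
```python
from h import *
s=sense(); A=np.array([585,56,168.])
goal(A+[0,0,20],Rt(-10,45,108),s,ahead=50); goal(A+[0,0,50],Rt(-10,45,108),s,ahead=50)
for i in range(1,11): goal(A+[-4*i,-6*i,50],Rt(-10,45,108-8*i),s,ahead=50)
```

```text
t 9.15 tcp-> [544.  29. 177.] offset [-0.49, -1.69, 0.4] rot [-1.1, 0.5, -0.5]
t 9.15 tcp-> [544.  29. 207.] offset [-1.16, -4.52, 1.12] rot [-1.1, 0.5, -0.5]
t 9.15 tcp-> [540.  22. 212.] offset [-0.96, -5.23, 0.51] rot [-6.8, 0.5, -6.1]
t 9.15 tcp-> [536.  15. 217.] offset [-0.8, -5.93, -0.06] rot [-12.5, 0.4, -11.8]
t 9.15 tcp-> [532.  10. 222.] offset [-0.69, -6.61, -0.58] rot [-18.1, 0.4, -17.4]
t 9.15 tcp-> [528.   4. 227.] offset [-0.63, -7.26, -1.05] rot [-23.8, 0.4, -23.0]
t 9.15 tcp-> [524.  -0. 231.] offset [-0.6, -7.87, -1.48] rot [-29.5, 0.3, -28.7]
t 9.15 tcp-> [521.  -4. 236.] offset [-0.61, -8.44, -1.88] rot [-35.2, 0.3, -34.3]
t 9.15 tcp-> [517.  -7. 240.] offset [-0.66, -8.95, -2.24] rot [-40.8, 0.2, -40.0]
t 9.15 tcp-> [514. -10. 243.] offset [-0.73, -9.41, -2.58] rot [-46.5, 0.2, -45.6]
t 9.15 tcp-> [511. -12. 247.] offset [-0.82, -9.8, -2.9] rot [-52.2, 0.2, -51.2]
t 9.15 tcp-> [507. -14. 249.] offset [-0.92, -10.13, -3.2] rot [-57.9, 0.1, -56.9]
```

Call:
step_arm([
  {"offset": [-0.5,-1.7,0.4],"rot": [-1.1,0.5,-0.5],"gripper": 4},
  {"offset": [-1.2,-4.5,1.1],"rot": [-1.1,0.5,-0.5],"gripper": 4},
  {"offset": [-1,-5.2,0.5],"rot": [-6.8,0.5,-6.1],"gripper": 4},
  {"offset": [-0.8,-5.9,-0.1],"rot": [-12.5,0.4,-11.8],"gripper": 4},
  {"offset": [-0.7,-6.6,-0.6],"rot": [-18.1,0.4,-17.4],"gripper": 4},
  {"offset": [-0.6,-7.3,-1.1],"rot": [-23.8,0.4,-23],"gripper": 4},
  {"offset": [-0.6,-7.9,-1.5],"rot": [-29.5,0.3,-28.7],"gripper": 4},
  {"offset": [-0.6,-8.4,-1.9],"rot": [-35.2,0.3,-34.3],"gripper": 4},
  {"offset": [-0.7,-9,-2.2],"rot": [-40.8,0.2,-40],"gripper": 4},
  {"offset": [-0.7,-9.4,-2.6],"rot": [-46.5,0.2,-45.6],"gripper": 4},
  {"offset": [-0.8,-9.8,-2.9],"rot": [-52.2,0.2,-51.2],"gripper": 4},
  {"offset": [-0.9,-10.1,-3.2],"rot": [-57.9,0.1,-56.9],"gripper": 4},
])

```text
time_s: 10.35
eef_pos: [507.3, -14.0, 248.5]
ee_rot: [-0.187, 0.886, -0.169, 0.388]
force: [-0.1, 0.0, -1.1]
grip_width: 0.559
grip_force: 32.6
```

Run:
```python
from h import *
s=sense(); print(s["joints"].round(2),s["eef_pos"].round(1),s["force"].round(1))
A=np.array([545,-4,218.]);B=np.array([483,-287.5,176.])
for i in range(0,11): k=i/10; goal(A+(B-A)*k,Rt(-10-21*k,45,28-28*k),s,ahead=50)
```

```text
[-0.45  0.14  2.08  1.3   0.56  0.46] [507.3 -14.  248.5] [-0.1  0.  -1.1]
t 10.35 tcp-> [507. -14. 249.] offset [0.05, -0.01, -0.05] rot [0.3, 0.2, 0.3]
t 10.35 tcp-> [501. -40. 246.] offset [0.57, 2.46, -0.81] rot [-3.0, 1.1, -0.4]
t 10.35 tcp-> [495. -65. 242.] offset [1.1, 4.94, -1.56] rot [-6.3, 1.9, -1.0]
t 10.35 tcp-> [489. -91. 239.] offset [1.63, 7.42, -2.28] rot [-9.7, 2.7, -1.6]
t 10.35 tcp-> [ 483. -116.  235.] offset [2.17, 9.89, -2.99] rot [-13.1, 3.3, -2.1]
t 10.35 tcp-> [ 478. -141.  231.] offset [2.71, 12.37, -3.68] rot [-16.5, 3.9, -2.6]
t 10.35 tcp-> [ 473. -167.  227.] offset [3.26, 14.86, -4.35] rot [-19.9, 4.4, -3.1]
t 10.35 tcp-> [ 467. -192.  224.] offset [3.82, 17.34, -5.01] rot [-23.4, 4.7, -3.6]
t 10.35 tcp-> [ 462. -218.  220.] offset [4.38, 19.84, -5.65] rot [-26.8, 5.0, -4.0]
t 10.35 tcp-> [ 457. -244.  216.] offset [4.96, 22.34, -6.27] rot [-30.3, 5.1, -4.4]
t 10.35 tcp-> [ 453. -269.  211.] offset [5.54, 24.85, -6.88] rot [-33.8, 5.2, -4.7]
```

Call:
step_arm([
  {"offset": [0.6,2.5,-0.8],"rot": [-3,1.1,-0.4],"gripper": 4},
  {"offset": [1.1,4.9,-1.6],"rot": [-6.3,1.9,-1],"gripper": 4},
  {"offset": [1.6,7.4,-2.3],"rot": [-9.7,2.7,-1.6],"gripper": 4},
  {"offset": [2.2,9.9,-3],"rot": [-13.1,3.3,-2.1],"gripper": 4},
  {"offset": [2.7,12.4,-3.7],"rot": [-16.5,3.9,-2.6],"gripper": 4},
  {"offset": [3.3,14.9,-4.3],"rot": [-19.9,4.4,-3.1],"gripper": 4},
  {"offset": [3.8,17.3,-5],"rot": [-23.4,4.7,-3.6],"gripper": 4},
  {"offset": [4.4,19.8,-5.6],"rot": [-26.8,5,-4],"gripper": 4},
  {"offset": [5,22.3,-6.3],"rot": [-30.3,5.1,-4.4],"gripper": 4},
  {"offset": [5.5,24.8,-6.9],"rot": [-33.8,5.2,-4.7],"gripper": 4},
  {"offset": [5.5,24.8,-6.9],"rot": [-33.8,5.2,-4.7],"gripper": 4},
  {"offset": [5.5,24.8,-6.9],"rot": [-33.8,5.2,-4.7],"gripper": 4},
])

```text
time_s: 11.55
eef_pos: [452.6, -267.9, 209.3]
ee_rot: [0.099, 0.891, -0.248, 0.368]
force: [-0.6, 0.0, 0.4]
grip_width: 0.557
grip_force: 32.6
```

Run:
```python
from h import *
import pickle
s=sense(); print(s["joints"].round(2),s["eef_pos"].round(1),s["force"].round(1))
Rg=Rt(-31,45); z=Rg.apply([0,0,1])
# place = TCP pose at grasp (452.5,-269,71.8)
for dz in (20,6,2,0): goal(np.array([452.5,-269,71.8+dz]),Rg,s,ahead=0)
c=capture("top"); pickle.dump((c,s),open("t2.pkl","wb")); o=c["color"][140:240,180:260]
cv2.imwrite("pics/t2.png",cv2.resize(o[:,:,::-1],None,fx=5,fy=5,interpolation=cv2.INTER_CUBIC))
```

```text
[-0.83  0.24  2.04  1.12  0.23  0.25] [ 452.6 -267.9  209.3] [-0.6  0.   0.4]
t 11.55 tcp-> [ 452. -269.   92.] offset [-8.24, 0.17, 8.38] rot [-0.3, 0.2, -0.2]
t 11.55 tcp-> [ 452. -269.   78.] offset [-9.23, 0.18, 9.37] rot [-0.3, 0.2, -0.2]
t 11.55 tcp-> [ 452. -269.   74.] offset [-9.51, 0.18, 9.65] rot [-0.3, 0.2, -0.2]
t 11.55 tcp-> [ 452. -269.   72.] offset [-9.65, 0.18, 9.8] rot [-0.3, 0.2, -0.2]
```

View pics/t2.png

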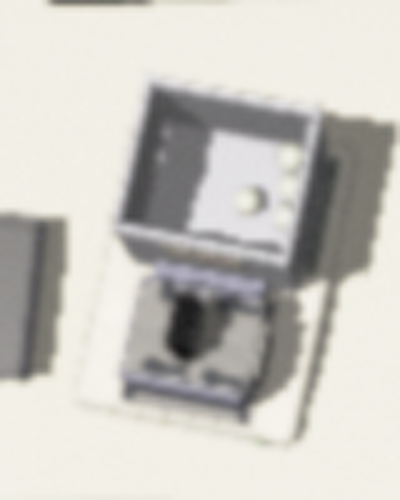

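The hopper holds the pills at (250,198), (290,158), (288,185) and (286,213). Those are all four, so next I'll set the cup down on its old spot.

Call:
step_arm([
  {"offset": [-2.5,0.1,2.5],"rot": [-0.3,0.2,-0.2],"gripper": 4},
  {"offset": [-5.5,0.2,5.6],"rot": [-0.3,0.2,-0.2],"gripper": 4},
  {"offset": [-8,0.2,8.1],"rot": [-0.3,0.2,-0.2],"gripper": 4},
  {"offset": [-9,0.2,9.1],"rot": [-0.3,0.2,-0.2],"gripper": 4},
  {"offset": [-9.3,0.2,9.4],"rot": [-0.3,0.2,-0.2],"gripper": 4},
  {"offset": [-9.5,0.2,9.6],"rot": [-0.3,0.2,-0.2],"gripper": 4},
  {"offset": [-9.5,0.2,9.7],"rot": [-0.3,0.2,-0.2],"gripper": 4},
  {"offset": [-9.5,0.2,9.7],"rot": [-0.3,0.2,-0.2],"gripper": 4},
  {"offset": [-9.5,0.2,9.7],"rot": [-0.3,0.2,-0.2],"gripper": 4},
])

```text
time_s: 12.5
eef_pos: [453.1, -269.7, 74.4]
ee_rot: [0.103, 0.89, -0.247, 0.369]
force: [0.4, -1.4, -0.4]
grip_width: 0.56
grip_force: 32.3
```

Run:
```python
from h import *
s=sense(); print(s["joints"].round(2),s["eef_pos"].round(1),s["force"].round(1))
goal(np.array([452.5,-269,71.8]),Rt(-31,45),s,ahead=0)
```

```text
[-0.83  0.56  2.11  2.51  0.35 -1.18] [ 453.1 -269.7   74.4] [ 0.4 -1.4 -0.4]
t 12.5 tcp-> [ 452. -269.   72.] offset [-0.24, -0.03, 0.12] rot [0.0, -0.1, 0.0]
```

Call:
step_arm([
  {"offset": [-0.1,0,0.1],"rot": [0,0,0],"gripper": 4},
  {"offset": [-0.2,0,0.15],"rot": [0,0,0],"gripper": 4},
  {"offset": [-0.2,0,0.15],"rot": [0,0,0],"gripper": 4},
  {"offset": [-0.2,0,0.15],"rot": [0,0,0],"gripper": 4},
])

```text
time_s: 12.9
eef_pos: [452.5, -270.0, 71.8]
ee_rot: [0.103, 0.89, -0.247, 0.369]
force: [-0.5, -0.5, 0.3]
grip_width: 0.552
grip_force: 32.3
```

Call:
step_arm([
  {"offset": [-0.07,0,0.07],"rot": [0,0,0],"gripper": 4},
  {"offset": [-0.07,0,0.07],"rot": [0,0,0],"gripper": 4},
  {"offset": [-0.07,0,0.07],"rot": [0,0,0],"gripper": 4},
])

```text
time_s: 13.2
eef_pos: [452.7, -270.1, 70.9]
ee_rot: [0.103, 0.89, -0.247, 0.369]
force: [-0.3, 0.7, 4.8]
grip_width: 0.559
grip_force: 32.5
```

Contact at 4.8 N, so I'll open.

Call:
step_arm([
  {"offset": [0,0,0],"rot": [0,0,0],"gripper": 5},
  {"offset": [0,0,0],"rot": [0,0,0],"gripper": 6},
  {"offset": [0,0,0],"rot": [0,0,0],"gripper": 7.5},
  {"offset": [0,0,0],"rot": [0,0,0],"gripper": 8.5},
  {"offset": [0,0,0],"rot": [0,0,0],"gripper": 8.5},
  {"offset": [0,0,0],"rot": [0,0,0],"gripper": 8.5},
  {"offset": [0,0,0],"rot": [0,0,0],"gripper": 8.5},
  {"offset": [0,0,-2],"rot": [0,0,0],"gripper": 8.5},
  {"offset": [0,0,-5],"rot": [0,0,0],"gripper": 8.5},
  {"offset": [0,0,-9],"rot": [0,0,0],"gripper": 8.5},
  {"offset": [0,0,-13],"rot": [0,0,0],"gripper": 8.5},
  {"offset": [0,0,-15],"rot": [0,0,0],"gripper": 8.5},
])

```text
time_s: 14.4
eef_pos: [361.3, -214.7, 176.7]
ee_rot: [0.104, 0.89, -0.247, 0.369]
force: [0.6, -0.3, 0.8]
grip_width: 0.992
grip_force: 0.0
```

Run:
```python
from h import *
import pickle
s=sense(); print(s["joints"].round(2),s["eef_pos"].round(1),s["force"].round(1))
c=capture("wrist"); t=capture("top")
a=np.linspace(0,2*np.pi,60)
q=pix(c,np.c_[483+25*np.cos(a),-287.5+25*np.sin(a),0*a+46],s); print("expected rim",q.min(0).round(),q.max(0).round())
q=pix(c,np.c_[483+18*np.cos(a),-287.5+18*np.sin(a),0*a],s); print("expected foot",q.min(0).round(),q.max(0).round())
g=cv2.cvtColor(c["color"],cv2.COLOR_RGB2GRAY)
print("row180",g[195,225:330:2].tolist()); print("col276",g[160:250:2,276].tolist())
d0=pickle.load(open("t1.pkl","rb"))[0]["color"].astype(int); d=np.abs(t["color"].astype(int)-d0).max(2)[190:260,335:400]; print("top diff near cup",(d>40).sum(), np.argwhere(d>40).mean(0)+[190,335] if (d>40).any() else "")
z=bydepth(t,np.c_[np.repeat(np.arange(355,382),1),np.full(27,224)]); print(z[:,2].round().tolist())
```

```text
[-0.94  0.1   2.35  1.77  0.28 -0.5 ] [ 361.3 -214.7  176.7] [ 0.6 -0.3  0.8]
expected rim [251. 174.] [305. 221.]
expected foot [261. 205.] [295. 235.]
row180 [206, 206, 206, 206, 206, 206, 206, 206, 206, 206, 206, 206, 207, 198, 179, 162, 163, 166, 167, 169, 173, 155, 113, 119, 121, 121, 122, 124, 125, 124, 126, 125, 125, 125, 122, 123, 121, 120, 115, 148, 118, 160, 207, 206, 206, 206, 206, 206, 206, 206, 206, 206, 206]
col276 [206, 206, 206, 206, 206, 206, 207, 190, 181, 181, 179, 180, 180, 182, 163, 121, 123, 123, 121, 121, 121, 135, 194, 142, 144, 143, 144, 143, 143, 161, 123, 130, 131, 131, 131, 133, 155, 210, 206, 206, 206, 206, 206, 206, 206]
top diff near cup 187 [241.22994652 355.55080214]
[-2.0, -2.0, 2.0, 47.0, 9.0, 0.0, 4.0, 5.0, 6.0, 5.0, 7.0, 1.0, 3.0, 3.0, 3.0, 1.0, 4.0, 4.0, 13.0, 17.0, 25.0, 28.0, 36.0, 46.0, 47.0, 4.0, -1.0]
```

The cup stands upright in place. Its rim's left edge is at 251, its top at 174 and its foot front at 234, all as expected. On to the fin, tool pointing down.

Run:
```python
from h import *
s=sense(); 
goal([400,-150,260],Rt(-20,65),s); goal([503,41,200],Rt(-10,90),s)
```

```text
t 14.5 tcp-> [ 379. -142.  309.] offset [7.73, -7.06, -10.89] rot [6.5, -20.1, -9.0]
t 14.5 tcp-> [503.  41. 254.] offset [4.75, -29.19, -6.21] rot [8.5, -44.7, -19.8]
```

Call:
step_arm([
  {"offset": [3,-2,-5],"rot": [1,-4,-2],"gripper": 8.5},
  {"offset": [7.7,-7,-10.9],"rot": [3,-12,-5],"gripper": 6},
  {"offset": [7.2,-12,-10],"rot": [5,-20,-9],"gripper": 4},
  {"offset": [6.5,-17,-9],"rot": [6,-28,-12],"gripper": 4},
  {"offset": [5.7,-22,-8],"rot": [7,-36,-16],"gripper": 4},
  {"offset": [4.8,-26,-7],"rot": [8.5,-44.7,-19.8],"gripper": 4},
  {"offset": [4.8,-29.2,-6.2],"rot": [8.5,-44.7,-19.8],"gripper": 4},
  {"offset": [4.8,-29.2,-6.2],"rot": [8.5,-44.7,-19.8],"gripper": 4},
  {"offset": [4.8,-29.2,-6.2],"rot": [8.5,-44.7,-19.8],"gripper": 4},
  {"offset": [4.8,-29.2,-6.2],"rot": [8.5,-44.7,-19.8],"gripper": 4},
  {"offset": [4.8,-29.2,-6.2],"rot": [8.5,-44.7,-19.8],"gripper": 4},
])

```text
time_s: 15.6
eef_pos: [505.9, 43.8, 253.0]
ee_rot: [-0.004, 0.996, -0.084, -0.004]
force: [-0.0, -1.3, 0.5]
grip_width: 0.468
grip_force: 0.0
```

Run:
```python
from h import *
import pickle
s=sense(); print(s["joints"].round(2),s["eef_pos"].round(1),s["force"].round(1))
goal([503,41,200],Rt(-10,90),s)
c=capture("wrist"); pickle.dump((c,s),open("w5.pkl","wb")); cv2.imwrite("pics/w5.png",c["color"][:,:,::-1])
print(pix(c,[[511.5,41.5,90],[511,41,74],[580,30,86]],s).round())
vv,uu=np.mgrid[60:400,100:460]; uv=np.c_[uu.ravel(),vv.ravel()]; Q=bydepth(c,uv,s)
def box(lo,hi,x0,x1):
    k=(Q[:,2]>lo)&(Q[:,2]<hi)&(Q[:,0]>x0)&(Q[:,0]<x1)&(abs(Q[:,1]-35)<60); 
    if k.sum()>20: print(lo,k.sum(),Q[k].mean(0).round(1),cv2.minAreaRect(Q[k][:,:2].astype(np.float32)))
box(86,95,480,533); box(80,90,540,650); box(46,54,470,530); box(8,20,400,480)
```

```text
[-0.15  0.32  1.62  0.01  1.21  1.59] [505.9  43.8 253. ] [-0.  -1.3  0.5]
t 15.6 tcp-> [503.  41. 254.] offset [-0.24, 0.32, -0.1] rot [-0.4, 0.5, 0.3]
[[281. 205.]
 [282. 201.]
 [281. 117.]]
86 348 [515.8  43.5  89.1] ((515.5178833007812, 43.64652633666992), (10.087220191955566, 24.808504104614258), 79.97749328613281)
80 2276 [585.7  30.9  85.1] ((582.9447021484375, 31.46563720703125), (80.28864288330078, 73.89384460449219), 79.81407928466797)
46 1103 [511.7  40.6  53. ] ((512.5689086914062, 41.40115737915039), (61.59111022949219, 43.238380432128906), 80.5091781616211)
8 392 [441.1  33.    9.3] ((453.876220703125, 35.339927673339844), (51.62392807006836, 119.64447784423828), 0.6735000610351562)
```

Call:
step_arm([
  {"offset": [0,0,0],"rot": [0,0,0],"gripper": 4},
  {"offset": [0,0,0],"rot": [0,0,0],"gripper": 4},
  {"offset": [0,0,0],"rot": [0,0,0],"gripper": 4},
])

```text
time_s: 15.95
eef_pos: [503.9, 39.5, 252.6]
ee_rot: [-0.003, 0.996, -0.088, -0.001]
force: [-0.2, -0.6, 0.6]
grip_width: 0.466
grip_force: 0.0
```

```bash
cat > m.py <<'E'
from h import *
s=sense(); print(s["joints"].round(2),s["eef_pos"].round(1),s["force"].round(1),abs(s["dq"]).max().round(4))
c=capture("wrist"); t=capture("top")
def box(n,Q,lo,hi,x0,x1):
    k=(Q[:,2]>lo)&(Q[:,2]<hi)&(Q[:,0]>x0)&(Q[:,0]<x1)&(abs(Q[:,1]-35)<60)
    if k.sum()>20: print(n,k.sum(),Q[k].mean(0).round(1),np.round(np.hstack([*cv2.minAreaRect(Q[k][:,:2].astype(np.float32))]),1))
def run(c,s,n,z=0):
    vv,uu=np.mgrid[60:400,100:460]; Q=bydepth(c,np.c_[uu.ravel(),vv.ravel()],s)
    box(n+" fin",Q,86+z,95+z,480,533); box(n+" hop",Q,80+z,90+z,540,650)
E
python3 - <<'E'
from m import *
run(c,s,"w"); goal([503,41,200],Rt(-10,90),s)
E
```

```text
[-0.16  0.32  1.63  0.01  1.2   1.59] [503.9  39.5 252.6] [-0.2 -0.6  0.6] 0.009
w fin 365 [515.7  43.5  89.1] [515.5  43.7  10.1  25.3  79.7]
w hop 2267 [586.7  31.4  85.1] [583.2  31.5  79.9  73.9  79.9]
t 15.95 tcp-> [503.  41. 254.] offset [-0.12, -0.13, -0.14] rot [-0.3, 0.2, -0.1]
```

Run:
```python
from h import *
goal([514,43,130],Rt(-10,90))
```

```text
t 16.05 tcp-> [514.  43. 184.] offset [0.94, -0.5, 6.91] rot [-0.3, 0.1, -0.1]
```

Call:
step_arm([
  {"offset": [0.5,-0.3,2.5],"rot": [-0.3,0.1,-0.1],"gripper": 4},
  {"offset": [0.9,-0.5,5],"rot": [-0.3,0.1,-0.1],"gripper": 4},
  {"offset": [0.9,-0.5,6.9],"rot": [-0.3,0.1,-0.1],"gripper": 4},
  {"offset": [0.9,-0.5,6.9],"rot": [-0.3,0.1,-0.1],"gripper": 4},
  {"offset": [0.9,-0.5,6.9],"rot": [-0.3,0.1,-0.1],"gripper": 4},
  {"offset": [0.9,-0.5,6.9],"rot": [-0.3,0.1,-0.1],"gripper": 4},
])

```text
time_s: 16.65
eef_pos: [514.4, 43.4, 185.5]
ee_rot: [0.001, 0.996, -0.087, 0.001]
force: [-0.3, 0.0, -0.2]
grip_width: 0.469
grip_force: 0.0
```

Run:
```python
from m import *
run(c,s,"w"); goal([514,43,130],Rt(-10,90),s)
# pads/fin in image: dark fin blob vs the pads, in tool frame
dk=((c["color"].max(2)<70)).astype(np.uint8); n,l,st,ce=cv2.connectedComponentsWithStats(dk)
for i in range(1,n):
    if st[i,4]>150: print(st[i],ce[i].round())
print(pix(c,[[511.5,42,90],[515.5,43.7,90]],s).round(1))
vv,uu=np.mgrid[0:420:1,0:560:1]; Q=bydepth(c,np.c_[uu.ravel(),vv.ravel()],s)
q=s["ee_rot"]; T=R.from_quat([q[1],q[2],q[3],q[0]]).inv().apply(Q-s["eef_pos"])
k=(T[:,2]>40)&(T[:,2]<75)&(abs(T[:,0])<14)&(abs(T[:,1])<60); p=T[k]; 
for sgn in(-1,1): 
    m=p[p[:,1]*sgn>12]; print("pad",sgn,len(m),np.percentile(m,[2,50,98],axis=0).round(1).tolist() if len(m) else "")
```

```text
[-0.14  0.42  1.68 -0.    1.04  1.6 ] [514.4  43.4 185.5] [-0.3  0.  -0.2] 0.005
w fin 626 [516.2  43.7  89.1] [515.5  43.8  10.1  25.5  80.2]
w hop 4238 [586.2  31.4  85.1] [582.3  31.7  80.   72.   80. ]
t 16.65 tcp-> [514.  43. 184.] offset [-0.03, 0.04, 0.15] rot [0.1, -0.1, 0.0]
[   0    0   94  166 9919] [38. 95.]
[130   0  65  17 665] [156.   5.]
[ 501   16   59   91 1590] [533.  73.]
[    0   160   125   149 13393] [ 52. 238.]
[257 199  25   9 151] [270. 204.]
[290 199  28  12 154] [300. 203.]
[269 210  17  52 795] [277. 236.]
[    0   247   560   173 52593] [281. 362.]
[[280.9 250. ]
 [277.  244.5]]
pad -1 1079 [[-9.2, -32.5, 40.6], [7.6, -21.0, 51.9], [12.0, -19.1, 69.1]]
pad 1 1045 [[-9.1, 20.4, 40.6], [7.6, 22.7, 52.2], [11.9, 33.6, 69.3]]
```

Call:
step_arm([
  {"offset": [0,-0.1,2],"rot": [0,0,0],"gripper": 4},
  {"offset": [0,-0.1,4],"rot": [0,0,0],"gripper": 4},
  {"offset": [0,-0.1,5],"rot": [0,0,0],"gripper": 4},
  {"offset": [0,-0.1,5.5],"rot": [0,0,0],"gripper": 4},
  {"offset": [0,-0.1,5.5],"rot": [0,0,0],"gripper": 4},
  {"offset": [0,-0.1,5.5],"rot": [0,0,0],"gripper": 4},
  {"offset": [0,-0.1,5.5],"rot": [0,0,0],"gripper": 4},
])

```text
time_s: 17.45
eef_pos: [514.5, 44.5, 129.9]
ee_rot: [0.001, 0.996, -0.087, 0.0]
force: [-0.0, 0.6, -0.1]
grip_width: 0.468
grip_force: 0.0
```

Run:
```python
from m import *
run(c,s,"w")
vv,uu=np.mgrid[0:420:1,0:560:1]; Q=bydepth(c,np.c_[uu.ravel(),vv.ravel()],s)
q=s["ee_rot"]; T=R.from_quat([q[1],q[2],q[3],q[0]]).inv().apply(Q-s["eef_pos"])
k=(T[:,2]>38)&(T[:,2]<72)&(abs(T[:,0])<20)&(abs(T[:,1])<60); p=T[k]
for lo,hi in((-60,-12),(-12,12),(12,60)):
    m=p[(p[:,1]>lo)&(p[:,1]<hi)]; print(lo,len(m),np.percentile(m,[2,50,98],axis=0).round(1).tolist() if len(m) else "")
```

```text
[-0.14  0.5   1.72 -0.    0.92  1.61] [514.5  44.5 129.9] [-0.   0.6 -0.1] 0.002
w fin 1941 [518.2  43.4  89.6] [515.8  43.3  66.9  25.3  83.1]
w hop 5843 [569.8  33.9  84.9] [577.   32.8  80.4  61.1  79.5]
-60 1154 [[-9.2, -32.4, 38.5], [7.7, -20.8, 51.1], [11.9, -19.1, 68.8]]
-12 1753 [[-9.6, -4.7, 39.3], [7.8, 0.6, 41.3], [13.8, 5.5, 68.9]]
12 1120 [[-9.2, 20.4, 38.6], [7.6, 22.5, 51.1], [12.0, 33.6, 69.1]]
```

The fin is centred between the pads to 0.5 mm. I'll close with 50 N.

Call:
step_arm([
  {"offset": [0,0,0],"rot": [0,0,0],"gripper": 2},
  {"offset": [0,0,0],"rot": [0,0,0],"gripper": 1.2},
  {"offset": [0,0,0],"rot": [0,0,0],"gripper": 0.5},
  {"offset": [0,0,0],"rot": [0,0,0],"gripper": 0},
  {"offset": [0,0,0],"rot": [0,0,0],"gripper": 0},
  {"offset": [0,0,0],"rot": [0,0,0],"gripper": 0},
  {"offset": [0,0,0],"rot": [0,0,0],"gripper": 0},
], squeeze=52)

```text
time_s: 18.25
eef_pos: [514.2, 44.7, 129.3]
ee_rot: [0.001, 0.996, -0.087, -0.0]
force: [-0.8, 1.9, 4.4]
grip_width: 0.105
grip_force: 51.8
```

Call:
step_arm([
  {"offset": [0,0.3,0],"rot": [0,0,0],"gripper": 0},
  {"offset": [0,0.6,0],"rot": [0,0,0],"gripper": 0},
  {"offset": [0,0.9,0],"rot": [0,0,0],"gripper": 0},
  {"offset": [0,1.2,0],"rot": [0,0,0],"gripper": 0},
  {"offset": [0,1.3,0],"rot": [0,0,0],"gripper": 0},
  {"offset": [0,1.3,0],"rot": [0,0,0],"gripper": 0},
  {"offset": [0,1.3,0],"rot": [0,0,0],"gripper": 0},
])

```text
time_s: 18.95
eef_pos: [512.0, 32.3, 129.4]
ee_rot: [0.0, 0.996, -0.087, -0.0]
force: [0.7, 6.7, 5.4]
grip_width: 0.105
grip_force: 52.0
```

Run:
```python
from m import *
run(c,s,"w"); run(t,None,"top"); print(s["wrist_torque"].round(2), s["grip_force"])
```

```text
[-0.17  0.5   1.73 -0.    0.91  1.58] [512.   32.3 129.4] [0.7 6.7 5.4] 0.0024
w fin 1909 [515.8  30.7  90.4] [516.   28.8  28.1  29.8  25.8]
w hop 5950 [569.8  34.3  85. ] [576.6  31.7  80.   61.2  80.3]
[ 1.31 -0.09  0.09] 51.95221424102783
```

The latch is out 12.6 mm with a steady spring force and the hopper hasn't moved. Now I'll lift straight up.

Call:
step_arm([
  {"offset": [0,0,-0.4],"rot": [0,0,0],"gripper": 0},
  {"offset": [0,0,-0.8],"rot": [0,0,0],"gripper": 0},
  {"offset": [0,0,-1.2],"rot": [0,0,0],"gripper": 0},
  {"offset": [0,0,-1.6],"rot": [0,0,0],"gripper": 0},
  {"offset": [0,0,-2],"rot": [0,0,0],"gripper": 0},
  {"offset": [0,0,-2],"rot": [0,0,0],"gripper": 0},
])

```text
time_s: 19.65
eef_pos: [511.4, 32.4, 148.9]
ee_rot: [-0.0, 0.996, -0.087, -0.001]
force: [-1.2, 6.7, 4.8]
grip_width: 0.11
grip_force: 52.1
```

Run:
```python
from m import *
run(c,s,"w",20); print(s["wrist_torque"].round(2), s["grip_force"])
```

```text
[-0.17  0.47  1.72 -0.    0.96  1.58] [511.4  32.4 148.9] [-1.2  6.7  4.8] 0.0011
w fin 1880 [515.2  30.9 110.1] [515.9  29.2  29.5  29.8  25.2]
w hop 5764 [568.7  31.2 104.3] [575.4  29.   79.8  60.4  80. ]
[1.59 0.39 0.06] 52.1288126707077
```

Call:
step_arm([
  {"offset": [0,0,-0.4],"rot": [0,0,0],"gripper": 0},
  {"offset": [0,0,-0.8],"rot": [0,0,0],"gripper": 0},
  {"offset": [0,0,-1.2],"rot": [0,0,0],"gripper": 0},
  {"offset": [0,0,-1.6],"rot": [0,0,0],"gripper": 0},
  {"offset": [0,0,-2],"rot": [0,0,0],"gripper": 0},
  {"offset": [0,0,-2],"rot": [0,0,0],"gripper": 0},
])

```text
time_s: 20.35
eef_pos: [512.1, 31.7, 169.7]
ee_rot: [0.001, 0.996, -0.087, -0.0]
force: [0.6, 0.8, -3.5]
grip_width: 0.108
grip_force: 51.9
```

Run:
```python
from m import *
run(c,s,"w",40); print(s["wrist_torque"].round(2), s["grip_force"])
```

```text
[-0.17  0.44  1.7  -0.    1.    1.58] [512.1  31.7 169.7] [ 0.6  0.8 -3.5] 0.0108
w fin 1920 [516.1  30.2 130.6] [516.7  32.1  30.2  28.2  46.6]
w hop 5810 [567.8  21.3 125.1] [574.7  19.9  79.9  60.5  80.1]
[ 0.05  0.11 -0.04] 51.93980276584625
```

It's free: weight 3.5 N, the rim rose by the same amount, so it's level. I'll raise it to 100 mm and recentre over the dock.

Call:
step_arm([
  {"offset": [0,0,-0.7],"rot": [0,0,0],"gripper": 0},
  {"offset": [0,0,-1.8],"rot": [0,0,0],"gripper": 0},
  {"offset": [0,-0.2,-3],"rot": [0,0,0],"gripper": 0},
  {"offset": [0,-0.6,-4.2],"rot": [0,0,0],"gripper": 0},
  {"offset": [0,-1,-5.2],"rot": [0,0,0],"gripper": 0},
  {"offset": [0,-1.2,-5.8],"rot": [0,0,0],"gripper": 0},
  {"offset": [0,-1.25,-6],"rot": [0,0,0],"gripper": 0},
  {"offset": [0,-1.25,-6],"rot": [0,0,0],"gripper": 0},
  {"offset": [0,-1.25,-6],"rot": [0,0,0],"gripper": 0},
  {"offset": [0,-1.25,-6],"rot": [0,0,0],"gripper": 0},
  {"offset": [0,-1.25,-6],"rot": [0,0,0],"gripper": 0},
])

```text
time_s: 21.55
eef_pos: [514.1, 44.1, 228.8]
ee_rot: [0.001, 0.996, -0.087, -0.001]
force: [-0.1, 0.1, -3.7]
grip_width: 0.109
grip_force: 52.0
```

Run:
```python
from m import *
run(c,s,"w",100); print(s["wrist_torque"].round(2), s["grip_force"])
# level: plane through rim points
vv,uu=np.mgrid[0:250,150:420]; Q=bydepth(c,np.c_[uu.ravel(),vv.ravel()],s)
k=(Q[:,2]>176)&(Q[:,2]<196)&(Q[:,0]>535)&(Q[:,0]<640)&(abs(Q[:,1]-30)<50); P=Q[k]
for _ in range(4):
    A=np.c_[P[:,:2],np.ones(len(P))]; w=np.linalg.lstsq(A,P[:,2],rcond=None)[0]; r=P[:,2]-A@w; P=P[r>-2.0]
print("tilt deg x,y",np.degrees(w[:2]).round(2),"rim z at hopper",(w@[581,30,1]).round(1),len(P))
# pills in hopper
vv,uu=np.mgrid[0:250,150:420]; Qc=c["color"][0:250,150:420]; 
T=capture("top"); o,d=None,None
u=pix(T,[[581,30,186],[518,42,190],[450,50,14]]).round(); print(u)
a=T["color"]; m=((a.min(2)>185)&(a[:,:,0].astype(int)-a[:,:,2]>8)).astype(np.uint8); x,y=u[0].astype(int); sub=m[y-18:y+18,x-18:x+18]; n,l,st,ce=cv2.connectedComponentsWithStats(sub); print(st[1:,4],ce[1:].round())
```

```text
[-0.14  0.37  1.63 -0.    1.15  1.6 ] [514.1  44.1 228.8] [-0.1  0.1 -3.7] 0.0017
w fin 1883 [517.9  42.6 190. ] [515.9  43.8  36.   25.3  70.6]
w hop 5785 [569.5  33.6 184.3] [576.5  32.3  80.   60.6  80. ]
[0.06 0.01 0.04] 51.967493891716
tilt deg x,y [-0.15 -0.05] rim z at hopper 184.4 9089
[[218. 160.]
 [210. 190.]
 [215. 237.]]
[] []
```

Run:
```python
from h import *
import pickle
a=pickle.load(open("t1.pkl","rb"))[0]["color"].astype(int); b=pickle.load(open("t2.pkl","rb"))[0]["color"].astype(int); n=capture("top")["color"].astype(int)
d=b-a; m=(np.abs(d).max(2)>12).astype(np.uint8); m[:,262:]=0; k,l,s,ce=cv2.connectedComponentsWithStats(m)
for i in range(1,k):
    if s[i,4]>2: print("t1-t2",s[i].tolist(),ce[i].round(1), [b[l==i].mean(0).round().tolist()])
c=b[162:190,218:242]; print((c[:,:,0]-c[:,:,2])[:, :].tolist().__len__()); rb=c[:,:,0]-c[:,:,2]
for r in rb: print(' '.join('%3d'%v for v in r))
# white new blobs on worktop to the right part, now vs t1
d=np.abs(n-a).max(2)>30; d[:,:262]=0; k,l,s,ce=cv2.connectedComponentsWithStats(d.astype(np.uint8))
for i in range(1,k):
    if 4<s[i,4]<80: print("now",s[i].tolist(),ce[i].round())
```

```text
t1-t2 [236, 168, 5, 8, 25] [238.3 171.8] [[206.0, 206.0, 197.0]]
t1-t2 [228, 177, 6, 7, 30] [230.7 179.7] [[194.0, 192.0, 187.0]]
t1-t2 [236, 179, 3, 3, 7] [237.  180.3] [[205.0, 204.0, 198.0]]
t1-t2 [239, 200, 2, 2, 4] [239.5 200.5] [[185.0, 182.0, 172.0]]
t1-t2 [195, 279, 67, 31, 403] [226.1 297.9] [[171.0, 172.0, 169.0]]
t1-t2 [0, 293, 262, 127, 20844] [125.7 368.7] [[136.0, 129.0, 110.0]]
t1-t2 [0, 378, 30, 42, 656] [  9.4 404.5] [[159.0, 152.0, 136.0]]
28
  0   1  -1   0   1  -1  -2  -1   0  -2  -1  -1  -1  -1  -2  -1   0  -2  -2  -1   0   0   1   0
 -1  -1   0  -1  -1  -1  -1   0   0  -1   1  -1  -2   0  -2  -1  -2  -1  -1  -1  -2  -1  -3  -1
 -1   0   0  -2   1   0  -1   0   0   1   0   0  -2   0   0  -1  -1   0  -1   0  -1  -1  -2  -1
 -1  -1   1  -1   0  -2  -2  -1  -1   0  -1  -1  -1  -2  -1  -1  -3  -1  -1  -1   1  -2  -1  -1
 -1   0   0  -1   0   0  -1  -2  -1  -1  -2  -1  -1  -1  -2  -1  -1  -1  -1  -1  -1  -1  -1  -3
 -1  -1   0   0  -1   0  -1   0  -1   0   0   1  -2  -1   1  -1   0   0   0   2   1   0  -1  -2
  1   0   0   0   2   0   0   0  -1   0  -1  -1  -1   0  -1
[... 1577 characters left out ...]
 -1  -1  -1  -1   0   0  -1   0   0   0   0  -1   0  -1   1   1   5  10   5   1  -1   0  -1
 -2  -2  -3  -1   0   0   0  -1  -1  -1   0   0   0  -1   0  -1   0   1   3   1  -1  -2  -1  -2
 -1  -2  -1  -2  -1   0   0  -1   1  -1   0   0  -1   0   0  -1   0   0   0  -1  -1  -2  -2  -2
  0  -1  -1  -2  -1  -2  -2  -1  -1  -1   0  -1  -1   0  -1   0   0  -1   0  -1  -2  -3  -2  -1
  4   5   2   1   1  -1   0  -1  -1  -2  -2  -1   0   0  -1  -2   0  -1   0  -2   0  -1  -2  -3
now [360, 222, 11, 11, 60] [364. 226.]
now [381, 222, 2, 3, 6] [382. 223.]
now [271, 258, 12, 1, 12] [276. 258.]
now [272, 266, 4, 4, 13] [273. 267.]
now [269, 271, 4, 5, 18] [270. 273.]
now [262, 274, 6, 10, 41] [264. 277.]
```

The top view shows one pill in the middle of the hopper and a row of three along its right wall (a 42 mm streak), so all four are in. Handing in.

```bash
python3 -c "
from rig import *
print(finish_job())"
```

```text
the job is handed in; nothing more can be done
None
```

The job is handed in: all four pills are in the hopper and the empty cup stands upright on its old spot. The canister is off the stud, held level by its fin about 99 mm above the dock's top; while tipping, a finger briefly pressed on the hopper with about 9 N.

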